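# Snap the marker back into its bench clip

### The arm

A 7-joint arm with a two-finger parallel gripper is mounted at the origin on a cart in front of the work surface, level with it; the furniture and walls round the work are solid. World frame = base frame: x ahead of the robot, y to its left, z up, the work surface at z = 0. Lengths are in m, angles in rad, forces in N, time in s.
With the tool pointing down it reaches from about 0.35 to 0.9 m from the base axis. Payload 8.1 kg.
Tool frame: the origin (TCP) lies on the centre line of the jaws, within the pads' length; the fingertips stand 19 mm ahead of it and the grasp point (between the pads) is the TCP (arm.tip_reach is the distance from the TCP to the fingertips, in m); z points along the fingers, y is the line along which they close (so a half turn about z gives the same grasp; the last joint's range is limited). The gripper opens to 92 mm and grips with 3 to 60 N. Pads are 19 mm wide; open, the fingers measure 130 mm over their backs; the gripper's body (75 mm by 190 mm) begins 47 mm behind the grasp point.
Start: joints at [-1.349, 0.434, 0.025, 1.573, -0.012, 1.134, -0.075], TCP at [0.199, 0.592, 0.246] pointing down, gripper open.
Joint ranges: [-2.62, 2.62], [-0.44, 2.09], [-1.27, 1.32], [0.08, 2.57], [-1.32, 4.46], [0.12, 2], [-2.74, 2.74]. Speed limits (rad/s): [2.22, 2.22, 3.01, 3.01, 3.14, 3.14, 3.14].

### API

Orientations are given as a rotation vector (axis times angle).
In Python, from cell import arm gives the robot as it stands.
- The arm moves only by the tool arm_command, never from a script. Its argument "targets" is a list that holds one entry, the list of rows, each a list of 6 numbers: the shift along the tool's x, y, z in m, then the turn, a rotation vector about the tool's x, y, z in rad. A call has 1 to 10 rows; each row shifts and turns the commanded pose from where the row before left it, along the tool's axes as they then stand; what a row does not reach is not made up. A row lasts 1/8 s, in which the tool goes at most 62.5 mm and 10.7 degrees, less where a joint would pass 70% of its speed; a pose out of reach is approached as far as the arm can. A call with a gripper value outside its range is refused whole. "jaw" is the finger opening in m, from 0 to 0.0918, set as the call begins (left out, the last holds). The fingers move at their own pace and stop on an object; "newtons" is the grip in N (left out, the last holds). Time passes only in rows, so rows that do not move let the fingers close. It gives the time, the measured TCP pose, the force, the opening and the grip force at its end, in the units of the state.
- arm.observe(): the state, without advancing time (a new reading comes with each control period).
- arm.get_image(name): name is "scene" or "top" or "wrist"; returns a dict with "pixels" (400x640x3 uint8, red, green, blue), "z_map" (400x640 float32, m along the optical axis (not along the pixel's ray), 0 where there is no reading), "fx", "fy", "cx", "cy" (pixels), "xyz" and "rotation" of the camera in the world; the wrist camera has in their place "T_tool_cam" (4x4, takes a point from camera to tool coordinates, whose origin is the TCP and whose axes are the flange's). Camera axes: x right, y down, z forward; pixel columns grow to the right and rows downward; lengths in m; the calibration is good to about 2 mm. The wrist camera is an equidistant fisheye: a pixel r from the principal point sees the ray r / f radians off the axis. A picture is of the moment at which its call begins: read the wrist's pose just before it.
- arm.sign_off(): hands the job in; it is judged then, once.
The state is a dict: "clock": time; "joints": joint angles; "dq": joint speeds; "joint_efforts": joint torques, N m; "position": TCP position; "ee_rot": TCP orientation; "force": force on the tool from outside, world axes, zero at the start; "ft_torque": the same for the moment, N m; "width": opening from 0.0 (shut) to 1.0 (fully open); "gripper_force": force on a finger pad.
Only numpy, scipy, OpenCV 4.12 (cv2) and the standard library are available. Lean on these libraries where they do the work, as an engineer would, in place of code of your own. Each camera call takes 0.05 s, during which the arm holds its last target. There are 200 camera calls.

### The job

Pick up the white marker with the black cap lying on the table and put it away in the empty clip holder (the other holder already has a screwdriver in it): lay it lengthwise over the holder and press it down from above until it has snapped past the sprung lips of both clips and lies fully home, roughly centred between its ends, then let go. Leave the loose long screwdriver lying behind the marker where it is.

Things in the scene. Friction and masses are not known exactly. Their poses are not given: they have to be found in the camera images.
- marker: White felt marker with a black cap, lying on the table: a round stick 135 mm long, 17 mm thick, 20 g. Its y axis runs along its length; origin at mid-length on its underside. Grip it at mid-length. Either end may point either way in the holder.
- marker_mid (a point): The centre of the marker: on its centre line (8 mm above the table at the start), at mid-length; y axis along its length.
- marker_clip: Empty clip holder fixed to the table: aluminium plate 50 mm wide (x), 124 mm long (y), 10 mm thick, with two black snap clips, 46 mm either side of the middle along y, each 12 mm long; the 80 mm between them is free for the fingers above the plate. Origin: centre of the plate's underside; z up. The other holder is like it but holds a short screwdriver.
- clip_seat (a point): Where the marker's centre lies when home: 45 mm above the holder's origin; y along the marker's length. Jaws face each other across x: flared tops 31 mm apart, 25 mm above this point, guide the marker in; lips 9 mm apart, 8 mm above it, swing out and let it pass at 5 to 20 N in all, then close over it and the push drops; then it meets the firm saddle.
- driver_red: Loose screwdriver with a red handle, lying crosswise on the table beyond the marker, before the press: 190 mm long, handle 27 mm thick. Not to be used or moved. Origin: middle of its length on the underside, y along its length.
Mind the look-alikes: they are no part of the job. What is shaped like the marker_clip but pink is not meant.

How it is judged:
By the outcome, as a careful person would: the job done as asked, in the order asked, and still so for the second after the job is handed in, with the robot touching nothing.
It also fails if it takes over 35 s, if anything falls off the work surface, if the arm or the gripper's body presses on something with over 40 N, if the wrist force passes 120 N, or if a joint passes its speed limit or range.

## Working session

There is one attempt and no reset: what is moved stays moved. The work goes in short steps, Python scripts to look and compute and a tool call to move; the robot and the scene stay as the last step left them, time stands still between calls to the robot, and variables do not carry over. Pictures are saved under pics/ and viewed, at most 10 in all, crops included, and the job is handed in when it is done.

Besides the shell and the picture viewer there is one more tool, called after ">>>" as name(argument=value, ...) on one line, values as JSON. arm_command: Moves the arm, as the interface text tells. Its arguments: {"type":"object","properties":{"targets":{"type":"array","items":{"type":"array","items":{"type":"array","items":{"type":"number"}}}},"jaw":{"type":"number"},"newtons":{"type":"number"}},"required":["targets"]}

```bash
mkdir -p pics; ls; cat > h.py <<'E'
import numpy as np,cv2
from cell import arm
def save(im,n): cv2.imwrite('pics/'+n,cv2.cvtColor(im['pixels'],cv2.COLOR_RGB2BGR))
def cloud(im):
    z=im['z_map'];v,u=np.mgrid[:z.shape[0],:z.shape[1]]
    p=np.dstack([(u-im['cx'])/im['fx']*z,(v-im['cy'])/im['fy']*z,z])
    R=np.array(im['rotation']);
    if R.shape!=(3,3): R=cv2.Rodrigues(R.astype(float))[0]
    w=p@R.T+np.array(im['xyz']); w[z==0]=np.nan
    return w
E
python3 - <<'E'
from h import *
for n in('top','scene'):
    im=arm.get_image(n);save(im,n+'0.png');np.savez('/tmp/'+n,**im)
    print(n,im['xyz'],im['rotation'],im['fx'])
s=arm.observe();print(s)
E
```

```text
pics
top [0.4486684  0.02854162 1.06458386] [-2.18952646  2.16148371 -0.11882186] 399.3282316764683
scene [ 0.01900248 -0.85258971  0.50439592] [-1.91495286  0.55679662 -0.33812293] 455.1596602754172
{'clock': 0.1, 'joints': array([-1.34858413,  0.43512597,  0.02498612,  1.57402764, -0.01159461,
        1.133995  , -0.07512446]), 'dq': array([-4.21323867e-04, -1.80807798e-03, -8.70579023e-04, -3.54881933e-03,
       -7.15539288e-06, -1.64796632e-03,  3.88847192e-04]), 'joint_efforts': array([ 2.93921083e-03, -6.69126391e+01,  9.87759791e-01, -3.15143859e+01,
       -6.04165345e-02,  3.74228158e-02,  6.07187098e-05]), 'position': array([0.19937306, 0.59188115, 0.24503223]), 'ee_rot': array([-5.08119003e-01, -3.10013613e+00,  2.21177445e-03]), 'force': array([-0.02688543, -0.21072702, -0.11615325]), 'ft_torque': array([-0.04267037, -0.05321434,  0.00982496]), 'gripper_force': 0.0, 'width': 1.000053498717927}
```

View pics/top0.png

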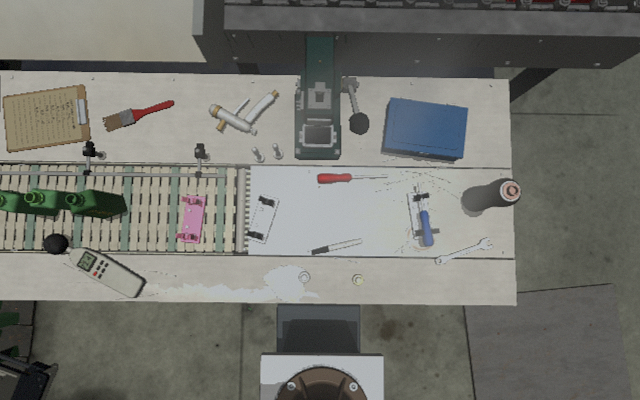

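View pics/scene0.png

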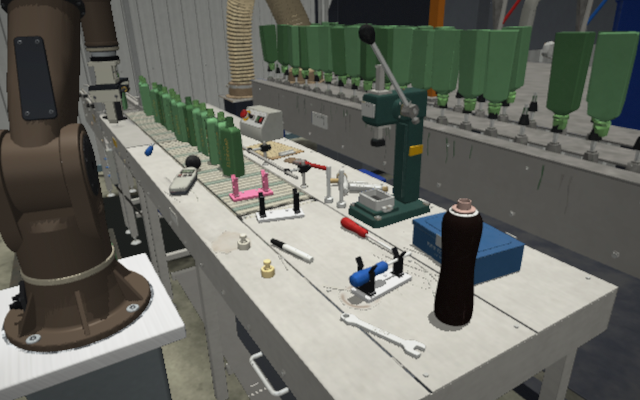

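The top view shows three clip holders. The pink one at (192,218) is the look-alike, and the one at (420,215) already holds the blue screwdriver. The white and empty one at (264,220) fits the description. The white marker with black cap is at (337,245), and the loose red driver is at (350,178). I'll confirm in one crop and measure.

```bash
python3 - <<'E'
from h import *
im=dict(np.load('/tmp/top.npz'));w=cloud(im);px=im['pixels']
c=cv2.cvtColor(px[165:275,170:450],cv2.COLOR_RGB2BGR)
cv2.imwrite('pics/crop1.png',cv2.resize(c,None,fx=2.8,fy=2.8,interpolation=cv2.INTER_CUBIC))
def comp(name,u0,u1,v0,v1,lo,hi):
    s=w[v0:v1,u0:u1];m=(s[...,2]>lo)&(s[...,2]<hi)
    n,l,st,ce=cv2.connectedComponentsWithStats(m.astype(np.uint8))
    for i in range(1,n):
        if st[i,4]<6: continue
        p=s[l==i];r=cv2.minAreaRect(p[:,:2].astype(np.float32))
        print(name,st[i,4],ce[i]+[u0,v0],'c',np.round(r[0],4),'size',np.round(r[1],3),'ang',round(r[2],1),'zmed',np.round(np.nanmedian(p[:,2]),4),'max',p[:,2].max().round(4))
print('table',np.nanmedian(w[200:230,300:380,2]))
comp('marker',300,380,232,262,.007,.03)
comp('plate',240,290,185,250,.006,.02)
comp('clips',240,290,185,250,.03,.12)
comp('driver',305,400,168,190,.006,.05)
E
```

```text
table -0.0009683392670556401
marker 284 [335.46830986 246.06338028] c [ 0.4315 -0.0323] size [0.016 0.134] ang 13.6 zmed 0.0133 max 0.019
plate 706 [262.4674221  218.58923513] c [0.5025 0.1624] size [0.05  0.123] ang 73.2 zmed 0.0094 max 0.0199
clips 71 [265.01408451 199.90140845] c [0.5463 0.1491] size [0.036 0.012] ang 73.7 zmed 0.0577 max 0.0718
clips 72 [253.375 234.375] c [0.4587 0.1758] size [0.037 0.012] ang 73.8 zmed 0.0589 max 0.0715
driver 369 [340.91327913 176.97831978] c [ 0.6151 -0.0748] size [0.025 0.188] ang 2.2 zmed 0.019 max 0.0308
```

View pics/crop1.png

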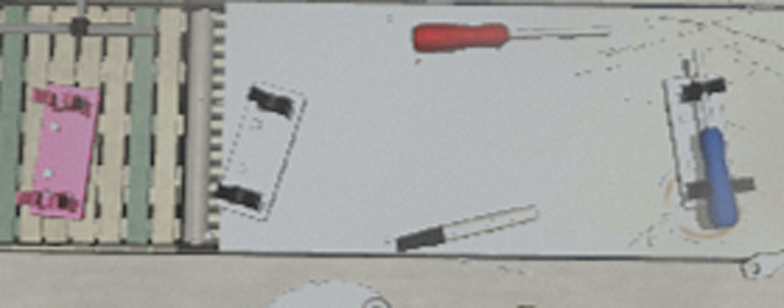

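The crop confirms it: marker with its black cap at about (420,242), empty white holder at (265,150). The pink one and the one with the blue driver are not the target.

```bash
cat >> h.py <<'E'
def go(target,xdir_deg=None):
    s=arm.observe();R=cv2.Rodrigues(s['ee_rot'])[0]
    d=R.T@(np.array(target)-s['position'])
    print('clock',s['clock'],'pos',s['position'].round(4),'tool shift',d.round(4))
    if xdir_deg is not None:
        a=np.radians(xdir_deg);x=np.array([np.cos(a),np.sin(a),0]);z=np.array([0,0,-1.])
        T=np.c_[x,np.cross(z,x),z];print('turn',cv2.Rodrigues(R.T@T)[0].ravel().round(4))
E
python3 -c "
from h import *
go([.4315,-.0323,.16],103.6)"
```

```text
clock 0.1 pos [0.1994 0.5919 0.245 ] tool shift [-0.4192 -0.5173  0.0858]
turn [-1.2000e-03  8.0000e-04  1.0085e+00]
```

>>> arm_command(targets=[[[-0.035,-0.043,0.004,0,0,0],[-0.035,-0.043,0.004,0,0,0],[-0.035,-0.043,0.004,0,0,0],[-0.035,-0.043,0.004,0,0,0],[-0.035,-0.043,0.004,0,0,0],[-0.035,-0.043,0.004,0,0,0],[-0.035,-0.043,0.004,0,0,0],[-0.035,-0.043,0.004,0,0,0],[-0.035,-0.043,0.004,0,0,0],[-0.035,-0.043,0.004,0,0,0]]], jaw=0.0918)

```text
clock: 1.35
position: [0.3942, 0.0714, 0.2057]
ee_rot: [0.508, 3.1, 0.001]
force: [0.7, 0.7, -0.5]
width: 1.002
gripper_force: 0.0
```

>>> arm_command(targets=[[[-0.035,-0.043,0.02,0,0,0],[-0.034,-0.043,0.02,0,0,0],[0,0,0,0,0,0.168],[0,0,0,0,0,0.168],[0,0,0,0,0,0.168],[0,0,0,0,0,0.168],[0,0,0,0,0,0.168],[0,0,0,0,0,0.168],[0,0,0,0,0,0]]])

```text
clock: 2.48
position: [0.4317, -0.0303, 0.1656]
ee_rot: [-1.94, -2.47, 0.001]
force: [0.2, -0.8, 0.6]
width: 1.0
gripper_force: 0.0
```

```bash
python3 - <<'E'
from h import *
go([.4315,-.0323,.022],103.6)
s=arm.observe();im=arm.get_image('wrist');save(im,'wrist1.png');np.savez('/tmp/wrist1',**im)
R=cv2.Rodrigues(s['ee_rot'])[0];T=np.array(im['T_tool_cam'])
# white/black marker via depth: fisheye rays
z=im['z_map'];v,u=np.mgrid[:400,:640];x=(u-im['cx'])/im['fx'];y=(v-im['cy'])/im['fy'];r=np.hypot(x,y)+1e-9
k=np.tan(np.minimum(r,1.4))/r
p=np.dstack([x*k*z,y*k*z,z])@T[:3,:3].T+T[:3,3]
w=p@R.T+s['position'];w[(z==0)|(r>1.2)]=np.nan
m=(w[...,2]>.006)&(w[...,2]<.03)&(np.hypot(w[...,0]-.4315,w[...,1]+.032)<.1)
n,l,st,ce=cv2.connectedComponentsWithStats(m.astype(np.uint8))
for i in range(1,n):
    if st[i,4]>100:
        q=w[l==i];rr=cv2.minAreaRect(q[:,:2].astype(np.float32));print(st[i],np.round(rr[0],4),np.round(rr[1],3),rr[2],q[:,2].max())
E
```

```text
clock 2.475 pos [ 0.4317 -0.0303  0.1656] tool shift [-0.0019 -0.0006  0.1436]
turn [-0.0005  0.0001  0.0018]
[ 312  125   17  131 1915] [ 0.4292 -0.0333] [0.016 0.134] 13.571770668029785 0.01869885970636731
[228 211  16  25 258] [ 0.3524 -0.0841] [0.01  0.026] 32.42942428588867 0.029148246531529726
```

View pics/wrist1.png

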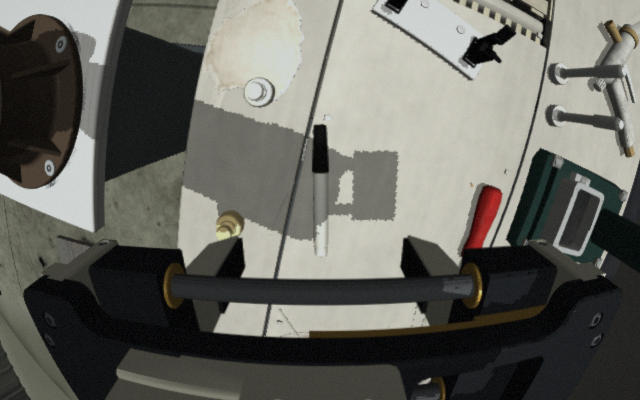

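The wrist view shows the marker centred between the fingers (column 320, rows 125–255), with the cap end up. The yellow knob at (228,225) is clear if I part-close the jaws first.

>>> arm_command(targets=[[[-0.002,-0.002,0.03,0,0,0],[0,0,0.03,0,0,0],[0,0,0.03,0,0,0],[0,0,0.03,0,0,0],[0,0,0.0235,0,0,0],[0,0,0,0,0,0]]], jaw=0.05)

```text
clock: 3.28
position: [0.4297, -0.033, 0.0211]
ee_rot: [-1.937, -2.471, 0.002]
force: [0.2, -1.0, 0.3]
width: 0.542
gripper_force: 0.0
```

>>> arm_command(targets=[[[0,0,0,0,0,0],[0,0,0,0,0,0],[0,0,0,0,0,0],[0,0,0,0,0,0],[0,0,0,0,0,0],[0,0,0,0,0,0]]], jaw=0.0, newtons=50)

```text
clock: 4.03
position: [0.4306, -0.0327, 0.0225]
ee_rot: [1.942, 2.47, 0.001]
force: [-0.0, 0.9, 6.5]
width: 0.156
gripper_force: 50.0
```

>>> arm_command(targets=[[[0,0,-0.02,0,0,0],[0,0,-0.04,0,0,0],[0,0,-0.05,0,0,0],[0,0,-0.03,0,0,0],[0,0,0,0,0,-0.17],[0,0,0,0,0,-0.17],[0,0,0,0,0,-0.17],[0,0,0,0,0,-0.17],[0,0,0,0,0,-0.17],[0,0,0,0,0,-0.17]]])

```text
clock: 5.28
position: [0.4301, -0.0328, 0.1622]
ee_rot: [-0.481, -3.104, -0.0]
force: [-0.1, 0.3, -0.5]
width: 0.155
gripper_force: 50.0
```

```bash
python3 - <<'E'
from h import *
go([.5025,.1625,.14],163.1)
s=arm.observe();print(s['width'],s['force'],s['gripper_force'])
im=arm.get_image('wrist');save(im,'wrist2.png');np.savez('/tmp/wrist2',**im)
E
```

```text
clock 5.275 pos [ 0.4301 -0.0328  0.1622] tool shift [-0.0099  0.2081  0.0222]
turn [ 0.     -0.0003 -0.0123]
0.15541718196353968 [-0.1209405   0.26102517 -0.50893044] 49.98364127527566
```

View pics/wrist2.png

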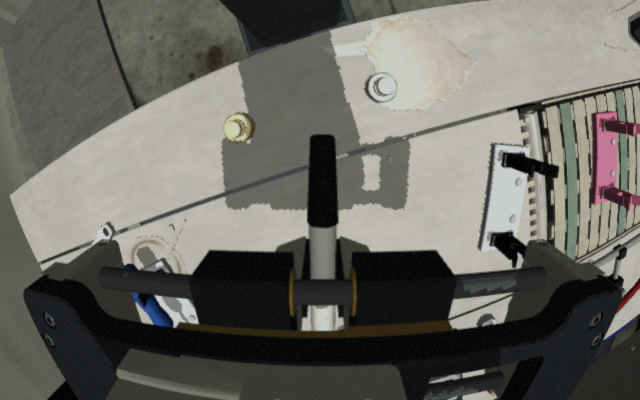

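The marker is held lengthwise between the pads (column 322, rows 135–330), with the white holder at (505,205). I'll move over the holder at a height that keeps the marker clear, then measure.

>>> arm_command(targets=[[[-0.002,0.04,0,0,0,-0.012],[-0.002,0.042,0,0,0,0],[-0.002,0.042,0,0,0,0],[-0.002,0.042,0.01,0,0,0],[-0.002,0.042,0.012,0,0,0],[0,0,0,0,0,0],[0,0,0,0,0,0]]])

```text
clock: 6.2
position: [0.5016, 0.162, 0.14]
ee_rot: [-0.473, -3.105, 0.002]
force: [0.6, 0.3, 0.2]
width: 0.155
gripper_force: 50.0
```

```bash
python3 - <<'E'
from h import *
go([.5025,.1625,.14],163.1)
s=arm.observe()
im=arm.get_image('wrist');save(im,'wrist3.png')
R=cv2.Rodrigues(s['ee_rot'])[0];T=np.array(im['T_tool_cam']);print(T.round(3))
z=im['z_map'];v,u=np.mgrid[:400,:640];x=(u-im['cx'])/im['fx'];y=(v-im['cy'])/im['fy'];r=np.hypot(x,y)+1e-9
k=np.tan(np.minimum(r,1.4))/r
p=np.dstack([x*k*z,y*k*z,z])@T[:3,:3].T+T[:3,3]
w=p@R.T+s['position'];bad=(z==0)|(r>1.3);w[bad]=np.nan;p[bad]=np.nan
def comp(name,m,q):
    n,l,st,ce=cv2.connectedComponentsWithStats(m.astype(np.uint8))
    for i in range(1,n):
        if st[i,4]>60:
            a=q[l==i];rr=cv2.minAreaRect(a[:,:2].astype(np.float32));print(name,st[i],np.round(rr[0],4),np.round(rr[1],3),round(rr[2],1),'z',a[:,2].min().round(4),a[:,2].max().round(4))
near=np.hypot(w[...,0]-.5025,w[...,1]-.1625)<.09
comp('plate',near&(w[...,2]>.006)&(w[...,2]<.02),w)
comp('clips',near&(w[...,2]>.03)&(w[...,2]<.09),w)
mm=(abs(p[...,1])<.015)&(p[...,2]<.03)&(p[...,2]>-.02)&(abs(p[...,0])<.1)
comp('marker(tool)',mm,p)
q=p[mm];xs=np.arange(-.08,.08,.01)
for a in xs:
    b=q[(q[:,0]>=a)&(q[:,0]<a+.01)]
    if len(b)>20: print(a.round(3),len(b),'ymid',((np.percentile(b[:,1],2)+np.percentile(b[:,1],98))/2).round(4),'ztop',np.percentile(b[:,2],3).round(4))
E
```

```text
clock 6.2 pos [0.5016 0.162  0.14  ] tool shift [-0.0007  0.0007  0.    ]
turn [-0.0011 -0.0004 -0.0076]
[[-0.    -0.956 -0.293  0.08 ]
 [ 1.     0.    -0.    -0.   ]
 [ 0.    -0.293  0.956 -0.14 ]
 [ 0.     0.     0.     1.   ]]
plate [ 293  128   58  110 1664] [0.4894 0.1647] [0.05  0.102] 72.9 z 0.0071 0.0158
plate [294 157  15  83 928] [0.4968 0.1426] [0.013 0.078] 72.0 z 0.0067 0.0142
clips [294 142  16  24 280] [0.4518 0.1618] [0.01  0.012] 71.8 z 0.0309 0.0721
clips [335 142  13  24 226] [0.4599 0.1881] [0.008 0.012] 73.4 z 0.0308 0.0719
marker(tool) [ 293  134   61  146 5128] [0.0269 0.0024] [0.081 0.03 ] 8.9 z -0.02 0.0198
marker(tool) [311 306  25  25 591] [-0.0393 -0.0001] [0.024 0.014] 1.2 z 0.0053 0.0138
-0.05 226 ymid -0.0005 ztop 0.0059
-0.04 311 ymid -0.0002 ztop 0.0059
-0.03 51 ymid -0.0009 ztop 0.0059
-0.02 26 ymid -0.0003 ztop 0.0077
-0.01 419 ymid -0.0003 ztop -0.0034
-0.0 744 ymid -0.0003 ztop -0.0168
0.01 1257 ymid -0.0 ztop -0.0176
0.02 563 ymid -0.0006 ztop 0.0054
0.03 587 ymid -0.0003 ztop 0.0056
0.04 578 ymid -0.0006 ztop 0.0061
0.05 550 ymid -0.0006 ztop 0.0067
0.06 408 ymid -0.0006 ztop 0.007
```

View pics/wrist3.png

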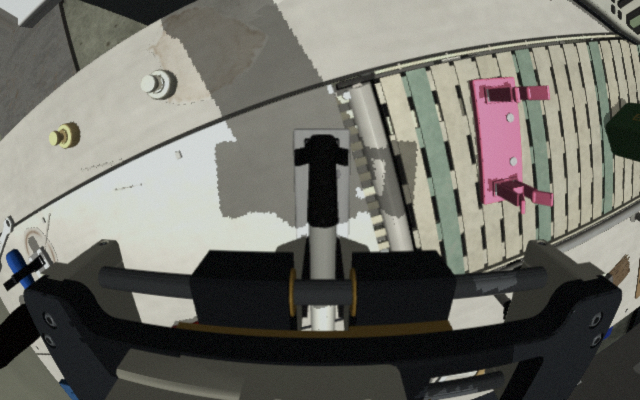

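The marker is aligned over the holder: its cap end covers the far clip at (320,150), with the lips at (301,155) and (341,155) on either side. I'll lower it to the lips and then press in small steps.

>>> arm_command(targets=[[[-0.0007,0.0005,0.02,0,0,-0.0075],[0,0,0.02,0,0,0],[0,0,0.01,0,0,0],[0,0,0.005,0,0,0],[0,0,0,0,0,0]]])

```text
clock: 6.88
position: [0.503, 0.1627, 0.0854]
ee_rot: [0.46, 3.108, 0.0]
force: [-0.3, -0.7, -0.2]
width: 0.152
gripper_force: 50.0
```

>>> arm_command(targets=[[[0,0,0.003,0,0,0],[0,0,0.003,0,0,0],[0,0,0,0,0,0]]])

```text
clock: 7.25
position: [0.5028, 0.1629, 0.0791]
ee_rot: [-0.459, -3.108, 0.0]
force: [-0.0, 0.2, -0.8]
width: 0.149
gripper_force: 50.0
```

>>> arm_command(targets=[[[0,0,0.003,0,0,0],[0,0,0.003,0,0,0],[0,0,0,0,0,0]]])

```text
clock: 7.62
position: [0.503, 0.1621, 0.0733]
ee_rot: [0.46, 3.107, -0.001]
force: [-0.6, -4.4, 3.2]
width: 0.15
gripper_force: 50.0
```

>>> arm_command(targets=[[[0,0,0.002,0,0,0],[0,0,0.002,0,0,0],[0,0,0,0,0,0]]])

```text
clock: 8.0
position: [0.5031, 0.1624, 0.0693]
ee_rot: [0.46, 3.107, -0.001]
force: [1.6, -3.3, 1.7]
width: 0.154
gripper_force: 50.0
```

>>> arm_command(targets=[[[0,-0.0007,0.002,0,0,0],[0,0,0.002,0,0,0],[0,0,0,0,0,0]]])

```text
clock: 8.38
position: [0.5017, 0.1623, 0.0644]
ee_rot: [-0.458, -3.106, 0.001]
force: [0.0, -0.7, -7.6]
width: 0.151
gripper_force: 50.0
```

>>> arm_command(targets=[[[0,0,0.002,0,0,0],[0,0,0.002,0,0,0],[0,0,0,0,0,0]]])

```text
clock: 8.75
position: [0.5024, 0.1623, 0.061]
ee_rot: [-0.459, -3.107, 0.0]
force: [-0.4, -3.2, -4.1]
width: 0.151
gripper_force: 50.0
```

>>> arm_command(targets=[[[0,0,0.0015,0,0,0],[0,0,0,0,0,0]]])

```text
clock: 9.0
position: [0.5031, 0.1628, 0.06]
ee_rot: [0.459, 3.107, 0.001]
force: [-0.7, -0.2, -0.8]
width: 0.154
gripper_force: 50.0
```

>>> arm_command(targets=[[[0,0,0.0015,0,0,0],[0,0,0,0,0,0]]])

```text
clock: 9.25
position: [0.5032, 0.1628, 0.0594]
ee_rot: [0.459, 3.107, 0.002]
force: [-4.6, -0.7, 14.6]
width: 0.151
gripper_force: 49.9
```

>>> arm_command(targets=[[[0,0,0.0015,0,0,0],[0,0,0,0,0,0],[0,0,0,0,0,0]]])

```text
clock: 9.62
position: [0.5032, 0.1628, 0.0592]
ee_rot: [0.459, 3.107, 0.004]
force: [-9.6, -2.2, 34.1]
width: 0.152
gripper_force: 49.9
```

The saddle is firm at the expected depth. I'll relieve the push, let go and retreat.

>>> arm_command(targets=[[[0,0,-0.0025,0,0,0],[0,0,0,0,0,0]]])

```text
clock: 9.88
position: [0.5031, 0.1626, 0.0596]
ee_rot: [0.459, 3.107, 0.001]
force: [-0.8, 0.8, 3.1]
width: 0.155
gripper_force: 50.0
```

>>> arm_command(targets=[[[0,0,0,0,0,0],[0,0,0,0,0,0],[0,0,0,0,0,0],[0,0,0,0,0,0]]], jaw=0.045)

```text
clock: 10.38
position: [0.5026, 0.1623, 0.0591]
ee_rot: [-0.459, -3.108, 0.0]
force: [0.4, -0.2, 0.2]
width: 0.483
gripper_force: 0.0
```

>>> arm_command(targets=[[[0,0,-0.02,0,0,0],[0,0,-0.03,0,0,0],[0,0,-0.04,0,0,0],[0,0,-0.04,0,0,0],[-0.04,-0.03,0,0,0,0],[-0.04,-0.03,0,0,0,0],[-0.04,-0.03,0,0,0,0],[0,0,0,0,0,0]]])

```text
clock: 11.38
position: [0.5931, 0.0365, 0.1893]
ee_rot: [0.469, 3.105, -0.004]
force: [-0.6, 0.2, 0.4]
width: 0.487
gripper_force: 0.0
```

```bash
python3 - <<'E'
from h import *
im=arm.get_image('scene');c=cv2.cvtColor(im['pixels'][150:270,210:390],cv2.COLOR_RGB2BGR)
t=arm.get_image('top');d=cv2.cvtColor(t['pixels'][165:265,200:350],cv2.COLOR_RGB2BGR)
w=cloud(t)
for n,lo,hi in(('marker',.035,.06),):
    m=(w[...,2]>lo)&(w[...,2]<.09)&(np.hypot(w[...,0]-.5025,w[...,1]-.1625)<.1)
    p=w[m];r=cv2.minAreaRect(p[:,:2].astype(np.float32));print(m.sum(),r,np.percentile(p[:,2],[5,50,95]))
    ax=np.array([-.957,.29]);e=(p[:,:2]-[.5025,.1625])@ax;lat=(p[:,:2]-[.5025,.1625])@np.array([.29,.957])
    k=abs(lat)<.009;print('ends',e[k].min(),e[k].max())
    for a in np.arange(-.07,.07,.01):
        q=k&(e>=a)&(e<a+.01)
        if q.sum()>2: print(a.round(2),np.percentile(p[q,2],90).round(4),lat[q].mean().round(4))
m=(w[168:190,305:400,2]>.006);print('driver',cv2.minAreaRect(w[168:190,305:400][m][:,:2].astype(np.float32)))
cv2.imwrite('pics/end.png',np.vstack([cv2.resize(c,(600,400)),cv2.resize(d,(300,200))[:, :].repeat(2,1)]) if 0 else np.hstack([cv2.resize(c,(450,300)),cv2.resize(d,(350,300))]))
E
```

```text
29 ((0.45502156019210815, 0.18878225982189178), (0.010592307895421982, 0.024977603927254677), 89.51345825195312) [0.04890402 0.06314714 0.069643  ]
ends 0.044276522016507065 0.06438763730909737
0.04 0.0562 0.0078
driver ((0.5716079473495483, -0.060290344059467316), (0.06358055025339127, 0.23802052438259125), 26.594701766967773)
```

View pics/end.png

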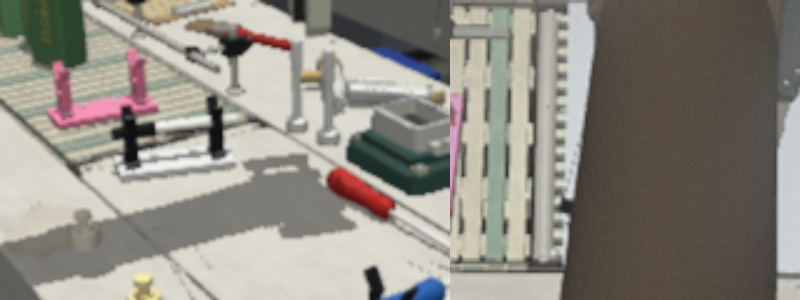

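The scene crop shows the marker lying in both clips, at about (170,127). The red driver at (360,192) is untouched. The arm hides the holder from the top camera, so I'll check the depth with the wrist camera.

```bash
python3 - <<'E'
from h import *
s=arm.observe();im=arm.get_image('wrist')
R=cv2.Rodrigues(s['ee_rot'])[0];T=np.array(im['T_tool_cam'])
z=im['z_map'];v,u=np.mgrid[:400,:640];x=(u-im['cx'])/im['fx'];y=(v-im['cy'])/im['fy'];r=np.hypot(x,y)+1e-9
k=np.tan(np.minimum(r,1.4))/r
w=(np.dstack([x*k*z,y*k*z,z])@T[:3,:3].T+T[:3,3])@R.T+s['position'];w[(z==0)|(r>1.35)]=np.nan
d=w[...,:2]-[.5025,.1625];e=d@[-.957,.29];lat=d@[.29,.957]
m=(abs(lat)<.014)&(abs(e)<.09)&(w[...,2]>.03)&(w[...,2]<.09)
print(m.sum(),e[m].min(),e[m].max())
for a in np.arange(-.08,.08,.01):
    q=m&(e>=a)&(e<a+.01)
    if q.sum()>5: print(a.round(2),q.sum(),np.percentile(w[q][:,2],[50,95]).round(4),np.percentile(lat[q],[5,95]).round(4))
E
```

```text
2687 -0.0678643389450912 0.06668438538823393
-0.07 107 [0.0508 0.0524] [-0.0064  0.0043]
-0.06 160 [0.0519 0.0541] [-0.0068  0.0058]
-0.05 357 [0.0572 0.0699] [-0.0115  0.0127]
-0.04 210 [0.0525 0.0657] [-0.0073  0.0117]
-0.03 172 [0.052  0.0536] [-0.0075  0.0052]
-0.02 176 [0.0519 0.0538] [-0.0074  0.0056]
-0.01 167 [0.0517 0.0539] [-0.0073  0.0054]
-0.0 166 [0.0519 0.0538] [-0.0073  0.0055]
0.01 167 [0.0518 0.0538] [-0.0073  0.0052]
0.02 176 [0.052  0.0544] [-0.0081  0.0061]
0.03 165 [0.0519 0.054 ] [-0.0077  0.0058]
0.04 393 [0.0548 0.0689] [-0.0131  0.0126]
0.05 198 [0.0522 0.0681] [-0.0113  0.0124]
0.06 73 [0.0507 0.0526] [-0.006   0.0041]
```

The marker's top is level at 53.5–54 mm all along (53.5 expected), and its ends are at −68 and +67 mm, so it is home and centred.

```bash
python3 -c "
from cell import arm
print(arm.sign_off())"
```

```text
the job is handed in; nothing more can be done
None
```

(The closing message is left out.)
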